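Close, wind down and pin the carving clamp

ROBOT

A 7-joint arm with a two-finger parallel gripper is mounted at the origin on the work surface. World frame = base frame: x ahead of the robot, y to its left, z up, the work surface at z = 0. Lengths are in m, angles in rad, forces in N, time in s.
With the tool pointing down it reaches from about 0.4 to 0.875 m from the base axis. Payload 19.3 kg.
Tool frame: the origin (TCP) lies at the very end of the fingers, on their centre line; the grasp point (between the pads) lies 19 mm behind it; z points along the fingers, y is the line along which they close (so a half turn about z gives the same grasp; the last joint's range is limited). The gripper opens to 85 mm and grips with 20 to 120 N. Pads are 22 mm wide; open, the fingers measure 114 mm over their backs; the gripper's body (76 mm by 85 mm) begins 54 mm behind the grasp point. The pads swing forward as they close: fully open they stand 13 mm farther back than shut.
Start: joints at [1.131, 0.521, -0.036, 1.599, 0.021, 1.021, -0.113], TCP at [0.226, -0.583, 0.231] pointing down, gripper open.
Joint ranges: [-2.91, 2.91], [-0.3, 2.13], [-1.5, 1.42], [0.17, 2.43], [-1.26, 4.41], [0.16, 1.93], [-2.52, 2.52]. Speed limits (rad/s): [1.89, 1.89, 2.39, 2.39, 3.01, 3.01, 3.01].

INTERFACE

Orientations are given as [roll, pitch, yaw] about the fixed x, y, z axes, in that order (R = Rz(yaw) Ry(pitch) Rx(roll)).
In Python, from workcell import bot gives the robot as it stands.
- The arm moves only by the tool jog_arm, never from a script. Its argument "motion" is a list of rows, each a list of 5 numbers: the shift along the tool's x, y, z scaled (see below), then the turn about the tool's z scaled (see below), then the opening, from 0 (shut) to 1 (fully open). A call has 1 to 12 rows; each row shifts and turns the commanded pose from where the row before left it, along the tool's axes as they then stand; what a row does not reach is not made up. The controller multiplies each number of a shift by 30 mm and each number of a turn by 0.08 rad. A row lasts 1/10 s, in which the tool goes at most 50 mm and 8.59 degrees, less where a joint would pass 70% of its speed; a pose out of reach is approached as far as the arm can. A call with a number of a shift or a turn outside -1 to 1 is refused whole. A call with a gripper value outside its range is refused whole. The fingers move at their own pace and stop on an object; "newtons" is the grip in N (left out, the last holds). Time passes only in rows, so rows that do not move let the fingers close. It gives the time, the measured TCP pose, the force, the opening and the grip force at its end, in the units of the state.
- bot.observe(): the state, without advancing time (a new reading comes with each control period).
- bot.grab_frame(name): name is "side" or "top" or "wrist"; returns a dict with "pixels" (384x512x3 uint8, red, green, blue), "fovy" (degrees; the focal length in pixels is half the picture's height over the tangent of half this angle, whatever the lens; pixels are square), "cx", "cy" (the principal point, pixels), "k1" (the pictures are not rectified: a ray, as slopes to the right and down, at radius r is drawn at 1 + k1 r^2 times it, then the intrinsics apply), "rvec" (rotation vector, rad) and "tvec" (3), from world to camera coordinates, as OpenCV has them; the wrist camera has in their place "mount" (4x4, takes a point from camera to tool coordinates, whose origin is the TCP and whose axes are the flange's). Camera axes: x right, y down, z forward; pixel columns grow to the right and rows downward; lengths in m; the calibration is good to about 2 mm. A picture is of the moment at which its call begins: read the wrist's pose just before it. There is no depth.
- bot.job_done(): hands the job in; it is judged then, once.
The state is a dict: "clock": time; "qpos": joint angles; "qd": joint speeds; "joint_efforts": joint torques, N m; "position": TCP position; "tool_rot": TCP orientation; "force": force on the tool from outside, world axes, zero at the start; "moment": the same for the moment, N m; "grip_width": finger opening in m; "finger_force": force on a finger pad.
Only numpy, scipy, OpenCV 4.12 (cv2) and the standard library are available. Lean on these libraries where they do the work, as an engineer would, in place of code of your own. Each camera call takes 0.05 s, during which the arm holds its last target. There are 200 camera calls.

TASK

Clamp the half-carved tower ready for carving: swing the clamp's strap all the way closed across it so that its notch goes round the threaded stud, then wind the two-armed castle nut down (clockwise from above) the last whole turns until it is down at the strap and the slot across its crown lines up with the cross hole in the stud. Then fetch the square-headed lock pin from the bench, push it fully home through slot and hole, and let go of it. Leave the file, the other tower, the hexagonal block and the clamped tower undisturbed.

Things in the scene. Friction and masses are not known exactly. Their poses are not given: they have to be found in the camera images.
- clamp: The carver's hold-down clamp, fixed to the bench: grey cast base 130 (x) x 280 (y) x 20 mm high. Origin: centre of its underside; x points away from the robot at yaw 0. At (0, +90 mm) stands the strap's pivot stud, bolt head top 119 mm up. At (0, -90 mm) stands the threaded stud, 26 mm thick, top 168 mm up. Two wooden V blocks between them carry the half-carved tower.
- stud_hole (a point): Centre of the cross hole in the threaded stud, 142 mm above the bench. The hole is 14 mm wide and runs right through along the clamp's x axis; the pin (10 mm thick) can enter from either side.
- strap (a joint): Swing of the dark steel strap about the pivot stud (vertical axis), rad: 0 = closed (hard stop), along the clamp's y axis, its side notch round the threaded stud; positive = open towards the clamp's -x (robot) side, starts at 0.55 to 1.0. Pushed shut by its ball knob or its robot-side edge. Stays where left (friction 0.15 N m).
- strap_knob (a point): Centre of the strap's black ball knob, 26 mm thick, 136 mm above the bench on a post 14 mm thick, on the strap's centre line 60 mm from the pivot axis. The strap is 44 mm wide, 16 mm thick (89 to 105 mm above the bench), reaches 213 mm from the pivot axis and passes 2 mm over the half-carved tower (top 87 mm above the bench).
- nut (a joint): Turn of the steel castle nut on the threaded stud, rad: grows clockwise seen from above; comes down 10 mm a turn. Starts at 0 to 3.5. At 13.2 it is down at the strap with its slot in line with the cross hole (arms along the clamp's y axis); the pin passes within 0.08 rad of it, not half a turn short. Hard stop at 13.7; can be turned back. Stays where left (friction 0.15 N m).
- nut_arm (a point): Centre of the ball end of one of the nut's two opposite arms, 66 mm from the stud's axis. Round arms 14 mm thick, balls 20 mm; hub 48 mm across. Arms' centre line 121 mm above the bench at joint 13.2, 1.59 mm higher per rad less. The 14 mm slot across the crown, open above, is at right angles to the arms; its floor is 14 mm, the crown's top 30 mm above their centre line.
- pin: The steel lock pin, lying on the bench: a square grip 22 x 22 mm, 46 mm long, and a round shank 10 mm thick, 64 mm long with a tapered nose. Origin: on the axis at the shoulder between grip and shank (11 mm above the bench when lying); x points along the shank to the nose, the grip lies from x = -46 mm to 0. 0.2 kg, centre of mass in the grip.
- pin_seat (a point): Point on the pin's axis 24 mm from the shoulder along the shank: at the centre of the cross hole when the pin is fully home and its shoulder bears on the nut's hub.
- work: The half-carved pale wooden tower held by the clamp, 50 mm thick, 203 mm long, lying along the clamp's x axis in the V blocks, loose. Origin on its axis, 70 mm from its flat end, 62 mm above the bench.
- file: Bystander: flat steel file with a round wooden handle, 218 mm long, lying on the bench along its x axis. Origin 110 mm from the handle's end, at bench height.
- tower: Bystander: finished pale wooden tower standing upright, foot 70 mm, 165 mm high. Origin: centre of its underside.
- block: Bystander: pale hexagonal wooden block, 68 mm over its corners, 40 mm high. Origin: centre of its underside.

How it is judged:
On the way, in this order (a step that is already met when the one before it is completed fails the run):
1. the strap is swung closed round the threaded stud (within 0.06 rad) (value of joint strap below 0.06 rad), for 0.2 s.
2. the nut is wound down with its slot in line with the cross hole (13.2 rad, within 0.12) (value of joint nut between 13.08 and 13.32 rad), for 0.3 s.
At the end, for the whole second after the job is handed in: The strap is closed (within 0.06 rad), the nut is down with its slot in line with the cross hole (13.2 rad, within 0.12), and the pin rests through slot and hole, in line with the hole within 0.15 rad and fully home (its seat point within 6 mm of the centre of the cross hole), released and at rest (all of step 2 and value of joint strap below 0.06 rad and distance between pin_seat and stud_hole below 0.006 m and angle between the x axis of pin and the x axis of clamp, either way round below 0.15 rad and linear speed of pin below 0.01 m/s); the robot touches nothing.
It fails at once if the file, the other tower or the block is moved more than 30 mm (distance of any of file, tower, block from where it was at the start of the episode above 0.03 m).
It fails at once if the other tower is tipped over (angle between tower's own z axis and vertical above 0.5 rad).
It fails at once if the half-carved tower is knocked more than 20 mm from its place in the V blocks (distance of work from where it was at the start of the episode above 0.02 m).
It also fails if it takes over 72 s, if anything falls off the work surface, if the arm or the gripper's body presses on something with over 40 N, if the wrist force passes 120 N, or if a joint passes its speed limit or range.

## Working session

There is one attempt and no reset: what is moved stays moved. The work goes in short steps, Python scripts to look and compute and a tool call to move; the robot and the scene stay as the last step left them, time stands still between calls to the robot, and variables do not carry over. Pictures are saved under pics/ and viewed, at most 10 in all, crops included, and the job is handed in when it is done.

Besides the shell and the picture viewer there is one more tool, called after "Emit:" as name(argument=value, ...) on one line, values as JSON. jog_arm: Moves the arm, as the interface text tells. Shifts and turns lie within -1 to 1; 1 stands for 30 mm of shift or 0.08 rad of turn. Its arguments: {"type":"object","properties":{"motion":{"type":"array","items":{"type":"array","items":{"type":"number"}}},"newtons":{"type":"number"}},"required":["motion"]}

```bash
mkdir -p pics
cat > h.py <<'E'
import numpy as np, cv2, sys
sys.path.insert(0,'.')
from workcell import bot
from scipy.spatial.transform import Rotation as R
def save(name,fn,crop=None,scale=1):
    s=bot.observe(); f=bot.grab_frame(name); p=f["pixels"][:,:,::-1]
    if crop: p=p[crop[1]:crop[3],crop[0]:crop[2]]
    if scale!=1: p=cv2.resize(p,None,fx=scale,fy=scale,interpolation=cv2.INTER_CUBIC)
    cv2.imwrite('pics/'+fn,p); return f,s
def ext(f,s=None):
    if "rvec" in f and f["rvec"] is not None:
        Rm=cv2.Rodrigues(np.array(f["rvec"],float))[0]; return Rm,np.array(f["tvec"],float).ravel()
    T=np.eye(4);T[:3,:3]=R.from_euler('xyz',s["tool_rot"]).as_matrix();T[:3,3]=s["position"]
    W=np.linalg.inv(T@np.array(f["mount"])); return W[:3,:3],W[:3,3]
def foc(f): return 192/np.tan(np.radians(f["fovy"])/2)
def px2w(f,uv,z,s=None):
    Rm,t=ext(f,s);F=foc(f);d=(np.array(uv,float)-[f["cx"],f["cy"]])/F
    u=d.copy()
    for _ in range(30): u=d/(1+f["k1"]*(u@u))
    ray=Rm.T@np.array([*u,1]);c=-Rm.T@t
    return c+ray*(z-c[2])/ray[2]
def w2px(f,P,s=None):
    Rm,t=ext(f,s);q=Rm@np.array(P,float)+t;u=q[:2]/q[2]
    return u*(1+f["k1"]*(u@u))*foc(f)+[f["cx"],f["cy"]]
E
python3 - <<'E'
from h import *
f,s=save('top','t0.png',None,1.5)
print({k:v for k,v in f.items() if k!='pixels'});print(s)
f,s=save('side','s0.png',None,1.5)
print({k:v for k,v in f.items() if k!='pixels'})
E
```

```text
{'fovy': 47.77719045913895, 'cx': 258.3225900419352, 'cy': 193.37524779734954, 'k1': -0.09306329686675845, 'rvec': array([ 2.15456491, -2.13419908,  0.14394124]), 'tvec': array([-0.0041928 ,  0.58303115,  1.02933946])}
{'clock': 0.0, 'qpos': array([ 1.13082969,  0.52201138, -0.03629313,  1.59995742,  0.02120315,
        1.0210936 , -0.11278021]), 'qd': array([ 0.00181383,  0.00084293,  0.00162219,  0.00184523,  0.00019624,
        0.00069246, -0.00169166]), 'joint_efforts': array([ 7.90771392e-04, -9.27108407e+01,  1.97929189e+00, -3.69936311e+01,
        1.76413829e-02,  7.95203377e-03, -9.38050653e-05]), 'position': array([ 0.22570983, -0.58248834,  0.23074587]), 'tool_rot': array([-3.14051204e+00,  9.56628277e-05,  3.69747516e-01]), 'force': array([ 0.0893761 , -0.66654945, -0.08524103]), 'moment': array([ 0.03822494, -0.01381599, -0.00911798]), 'finger_force': 0.0, 'grip_width': 0.08543951928960904}
{'fovy': 52.13160042877301, 'cx': 262.88891321861524, 'cy': 189.770134006578, 'k1': -0.04238817575319107, 'rvec': array([ 0.98466513, -2.56281052,  0.94302169]), 'tvec': array([0.4215469 , 0.34266459, 0.78764644])}
```

View pics/t0.png

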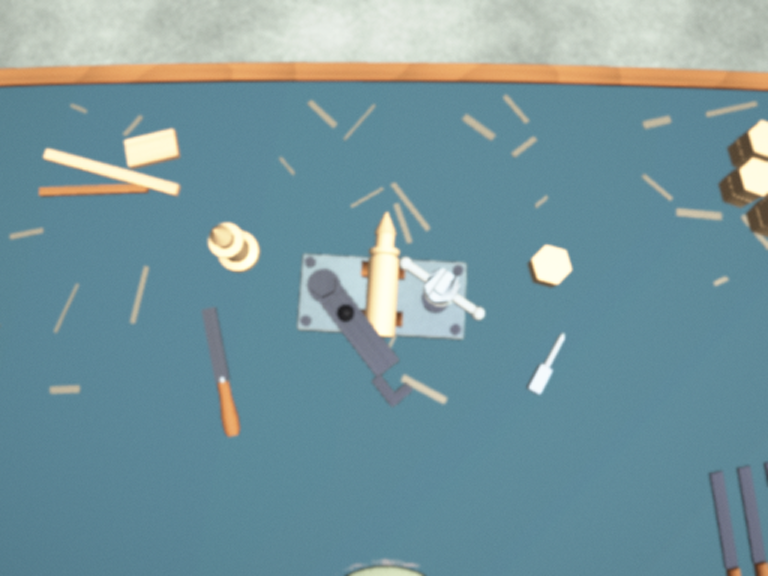

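View pics/s0.png

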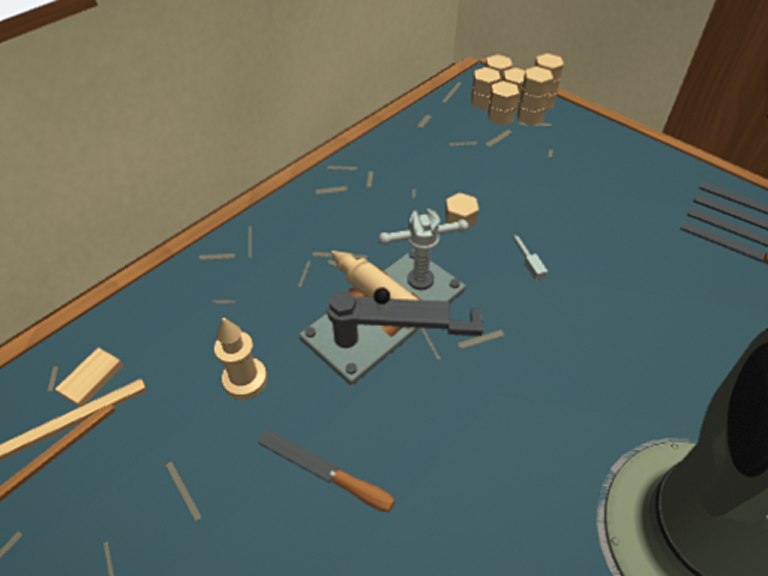

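The top view shows the clamp centred at about (383,295), the knob at (346,313), the nut balls at (406,264) and (479,313), and the pin from its nose at (563,335) to its grip end at (535,390). All positions are in 1.5x pixels. The side view agrees with this layout.

Run:
```python
from h import *
np.set_printoptions(precision=4,suppress=True)
f=bot.grab_frame('top');g=bot.grab_frame('side')
P=lambda u,v,z:px2w(f,(u/1.5,v/1.5),z)
c=[P(*a,.02) for a in [(304,254),(467,263),(464,339),(299,330)]]
print('corners',*c)
C=np.mean(c,0);yv=(c[0]+c[3]-c[1]-c[2])[:2];yaw=np.arctan2(-yv[0],yv[1])
print('C',C,'yaw',yaw, np.linalg.norm(yv)/2, np.linalg.norm((c[0]+c[1]-c[2]-c[3])[:2])/2)
Rz=R.from_euler('z',yaw).as_matrix()
piv=C+Rz@[0,.09,.099];stud=C+Rz@[0,-.09,.148]
print('piv',piv,'meas',P(322,281,.119),'stud',stud)
k=P(346,313,.136);d=Rz.T@(k-piv);print('knob',k,'side',px2w(g,(382/1.5,296/1.5),.136),np.linalg.norm(d[:2]),'angle',np.arctan2(-d[0],-d[1]))
for z in (.125,.135,.142):
  a=P(406,264,z);b=P(479,313,z);m=(a+b)/2;print(z,a,b,'mid',m,np.linalg.norm(a-b), 'dir',Rz.T@(a-b), 'sidepx a,b',w2px(g,a)*1.5,w2px(g,b)*1.5)
print('stud from balls side', px2w(g,(386/1.5,238/1.5),.13),px2w(g,(462/1.5,225/1.5),.13))
n=P(564,334,.011);e=P(536,391,.011);print('pin',n,e,np.linalg.norm(n-e),'yaw',np.arctan2(*(n-e)[1::-1]))
print('pin side',px2w(g,(516/1.5,236/1.5),.008),px2w(g,(540/1.5,272/1.5),.011))
```

```text
corners [0.6467 0.1439 0.02  ] [ 0.6335 -0.1325  0.02  ] [ 0.505  -0.1266  0.02  ] [0.5174 0.1486 0.02  ]
C [0.5756 0.0084 0.02  ] yaw -0.046225658126895816 0.276080936217694 0.12900619497994106
piv [0.5798 0.0983 0.119 ] meas [0.5851 0.1011 0.119 ] stud [ 0.5715 -0.0815  0.168 ]
knob [0.5344 0.0622 0.136 ] side [0.5343 0.0647 0.136 ] 0.05801541153733892 angle 0.8527998625389825
0.125 [ 0.6115 -0.0272  0.125 ] [ 0.5374 -0.1379  0.125 ] mid [ 0.5744 -0.0826  0.125 ] 0.13328159264772718 dir [0.069  0.1141 0.    ] sidepx a,b [385.3712 243.5131] [462.4526 229.8869]
0.135 [ 0.6097 -0.027   0.135 ] [ 0.5363 -0.1366  0.135 ] mid [ 0.573  -0.0818  0.135 ] 0.1319164296757341 dir [0.0683 0.1129 0.    ] sidepx a,b [386.104  239.8299] [463.0558 226.3099]
0.142 [ 0.6084 -0.0269  0.142 ] [ 0.5355 -0.1357  0.142 ] mid [ 0.572  -0.0813  0.142 ] 0.13096081559533904 dir [0.0678 0.1121 0.    ] sidepx a,b [386.6248 237.2128] [463.4843 223.768 ]
stud from balls side [ 0.616  -0.0336  0.13  ] [ 0.5423 -0.1423  0.13  ]
pin [ 0.5152 -0.2969  0.011 ] [ 0.4197 -0.2475  0.011 ] 0.10746154226745622 yaw -0.47695387554899477
pin side [ 0.5143 -0.2976  0.008 ] [ 0.4272 -0.2468  0.011 ]
```

```bash
cat >> h.py <<'E'
def plan(target,yaw,n=None,s=None,start=None):
    """rows from the present (or given) pose to target xyz,yaw: shift in tool axes / 30 mm, turn / 0.08 rad"""
    s=s or bot.observe(); p,y=start or (np.array(s["position"]),s["tool_rot"][2])
    d=np.array(target)-p; t=-((yaw-y+np.pi)%(2*np.pi)-np.pi)
    m=max(np.abs(d).max()/.027,np.linalg.norm(d)/.045,abs(t)/.078); n=n or int(np.ceil(m)); rows=[]
    for i in range(n):
        a=y-t*i/n   # rows shift along the axes as they stand before the row
        rows.append([round(float(v),2) for v in (d@[np.cos(a),np.sin(a),0]/n/.03,d@[np.sin(a),-np.cos(a),0]/n/.03,-d[2]/n/.03,t/n/.08)])
    print(n,'rows');[print(r) for r in rows]
    return np.array(target),yaw
E
python3 - <<'E'
from h import *
a=plan([.40,-.25,.22],-.046)
plan([.46,.068,.20],-.046,start=a)
E
```

```text
13 rows
[0.72, -0.63, 0.03, 0.4]
[0.7, -0.66, 0.03, 0.4]
[0.68, -0.68, 0.03, 0.4]
[0.66, -0.7, 0.03, 0.4]
[0.64, -0.72, 0.03, 0.4]
[0.61, -0.74, 0.03, 0.4]
[0.59, -0.76, 0.03, 0.4]
[0.57, -0.78, 0.03, 0.4]
[0.54, -0.8, 0.03, 0.4]
[0.52, -0.81, 0.03, 0.4]
[0.49, -0.83, 0.03, 0.4]
[0.46, -0.84, 0.03, 0.4]
[0.43, -0.86, 0.03, 0.4]
12 rows
[0.13, -0.89, 0.06, -0.0]
[0.13, -0.89, 0.06, -0.0]
[0.13, -0.89, 0.06, -0.0]
[0.13, -0.89, 0.06, -0.0]
[0.13, -0.89, 0.06, -0.0]
[0.13, -0.89, 0.06, -0.0]
[0.13, -0.89, 0.06, -0.0]
[0.13, -0.89, 0.06, -0.0]
[0.13, -0.89, 0.06, -0.0]
[0.13, -0.89, 0.06, -0.0]
[0.13, -0.89, 0.06, -0.0]
[0.13, -0.89, 0.06, -0.0]
```

Emit:
jog_arm(motion=[[0.72,-0.63,0.03,0.4,0],[0.7,-0.66,0.03,0.4,0],[0.68,-0.68,0.03,0.4,0],[0.66,-0.7,0.03,0.4,0],[0.64,-0.72,0.03,0.4,0],[0.61,-0.74,0.03,0.4,0],[0.59,-0.76,0.03,0.4,0],[0.57,-0.78,0.03,0.4,0],[0.54,-0.8,0.03,0.4,0],[0.52,-0.81,0.03,0.4,0],[0.49,-0.83,0.03,0.4,0],[0.46,-0.84,0.03,0.4,0]])

```text
clock: 1.4
position: [0.3869, -0.2749, 0.2205]
tool_rot: [3.142, -0.0, -0.016]
force: [-0.6, 0.3, 0.1]
grip_width: 0.0004
finger_force: 0.0
```

Emit:
jog_arm(motion=[[0.43,-0.86,0.03,0.4,0],[0.13,-0.89,0.06,0,0],[0.13,-0.89,0.06,0,0],[0.13,-0.89,0.06,0,0],[0.13,-0.89,0.06,0,0],[0.13,-0.89,0.06,0,0],[0.13,-0.89,0.06,0,0],[0.13,-0.89,0.06,0,0],[0.13,-0.89,0.06,0,0],[0.13,-0.89,0.06,0,0],[0.13,-0.89,0.06,0,0],[0.13,-0.89,0.06,0,0]])

```text
clock: 2.6
position: [0.4563, 0.0421, 0.1998]
tool_rot: [-3.142, -0.0, -0.046]
force: [0.3, -0.7, 0.6]
grip_width: 0.0
finger_force: 0.0
```

Emit:
jog_arm(motion=[[0.23,-0.87,0,0,0],[0,0,0.87,0,0],[0,0,0.87,0,0],[0,0,0.87,0,0],[0,0,0.87,0,0],[0.34,0.31,0,0,0],[0.34,0.31,0,0,0],[0.34,0.31,0,0,0],[0.34,0.31,0,0,0],[0.34,0.31,0,0,0],[0.34,0.31,0,0,0]])

```text
clock: 3.7
position: [0.5241, 0.0073, 0.0959]
tool_rot: [-3.141, -0.001, -0.047]
force: [-0.8, 0.7, 0.2]
grip_width: -0.0
finger_force: 0.8
```

Emit:
jog_arm(motion=[[0.25,0.25,0,0,0],[0.2,0.2,0,0,0],[0.15,0.1,0,0,0],[0,0,0,0,0]])

```text
clock: 4.1
position: [0.5406, -0.0095, 0.0954]
tool_rot: [3.142, -0.0, -0.047]
force: [0.9, 0.4, 0.3]
grip_width: -0.0002
finger_force: 0.0
```

Emit:
jog_arm(motion=[[0.1,0,0,0,0],[0.1,0,0,0,0],[0,0,0,0,0]])

```text
clock: 4.4
position: [0.5454, -0.0092, 0.0952]
tool_rot: [3.141, 0.002, -0.046]
force: [-5.0, -0.7, 1.2]
grip_width: -0.0001
finger_force: 2.5
```

Run:
```python
from h import *
f,s=save('top','t1.png',(180,140,360,250),4)
f,s=save('side','s1.png',(180,110,360,260),4)
print(s['force'])
```

```text
[-4.94900564 -1.54349954  0.13932811]
```

View pics/s1.png

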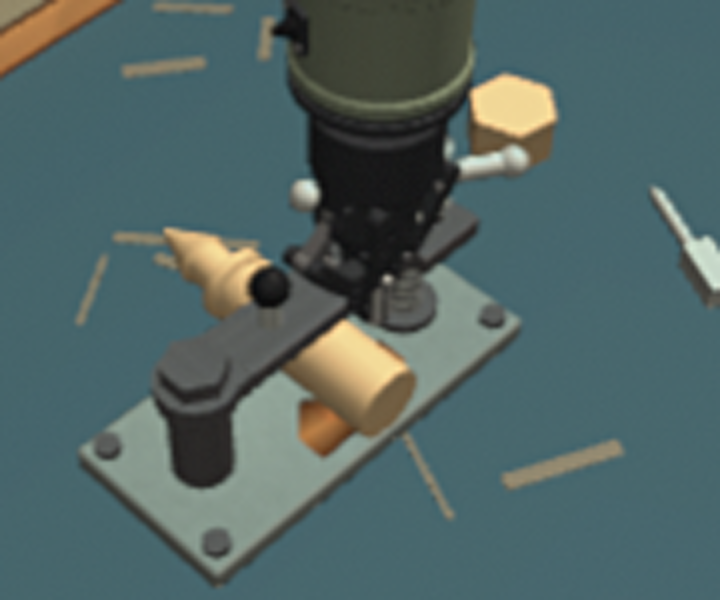

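The side view shows the strap along the clamp with the knob at about (268,288) in the crop. I'll press once more to check that it is against the stop.

Emit:
jog_arm(motion=[[0.1,0,0,0,0],[0.0,0,0,0,0]])

```text
clock: 4.7
position: [0.5456, -0.0092, 0.0948]
tool_rot: [3.141, 0.008, -0.046]
force: [-23.9, 2.4, 15.8]
grip_width: -0.0003
finger_force: 11.9
```

Run:
```python
from h import *
g=bot.grab_frame('side')
print(px2w(g,(180+268/4,110+288/4),.136))
Rz=R.from_euler('z',-.046).as_matrix()
print(np.array([.5798,.0983,.136])+Rz@[0,-.06,0])
```

```text
[0.57849569 0.04295271 0.136     ]
[0.57704097 0.03836347 0.136     ]
```

Run:
```python
from h import *
p=np.array([.5406,-.0092,.133])
plan([.5552,-.028,.133],-.046,n=1,start=(p,-.046))
n=35;ph=np.linspace(-.35,4*np.pi-.6,n+1);r=.056
xy=np.c_[r*np.sin(ph),-r*np.cos(ph)]
for d in np.diff(xy,axis=0)/.03: print([round(float(v),2) for v in d])
```

```text
1 rows
[0.51, 0.6, -0.0, -0.0]
[0.64, -0.11]
[0.64, 0.12]
[0.56, 0.33]
[0.42, 0.5]
[0.22, 0.62]
[-0.01, 0.65]
[-0.23, 0.61]
[-0.43, 0.49]
[-0.57, 0.31]
[-0.65, 0.1]
[-0.64, -0.13]
[-0.56, -0.34]
[-0.4, -0.51]
[-0.2, -0.62]
[0.03, -0.65]
[0.25, -0.6]
[0.44, -0.48]
[0.58, -0.3]
[0.65, -0.08]
[0.64, 0.15]
[0.55, 0.36]
[0.39, 0.52]
[0.18, 0.63]
[-0.04, 0.65]
[-0.26, 0.6]
[-0.45, 0.47]
[-0.59, 0.28]
[-0.65, 0.06]
[-0.63, -0.16]
[-0.54, -0.37]
[-0.38, -0.53]
[-0.17, -0.63]
[0.06, -0.65]
[0.28, -0.59]
[0.47, -0.46]
```

Emit:
jog_arm(motion=[[-0.3,0,0,0,0],[0,0,-0.64,0,0],[0,0,-0.63,0,0],[0,0,0,0,0]])

```text
clock: 5.15
position: [0.5415, -0.0088, 0.1357]
tool_rot: [-3.141, -0.004, -0.046]
force: [0.8, -0.3, -0.5]
grip_width: 0.0
finger_force: 0.0
```

Emit:
jog_arm(motion=[[0.46,0.62,0.1,0,0],[0.64,-0.11,0,0,0],[0.64,0.12,0.02,0,0],[0.56,0.33,0.02,0,0],[0.42,0.5,0.02,0,0],[0,0,0,0,0]])

```text
clock: 5.75
position: [0.6203, -0.058, 0.1279]
tool_rot: [3.141, -0.0, -0.048]
force: [0.7, -1.1, 0.1]
grip_width: -0.0003
finger_force: 0.0
```

Run:
```python
from h import *
f,s=save('top','t2.png',(180,140,360,250),4)
print(s['force'])
```

```text
[ 0.69479519 -1.05106267  0.13663153]
```

View pics/t2.png

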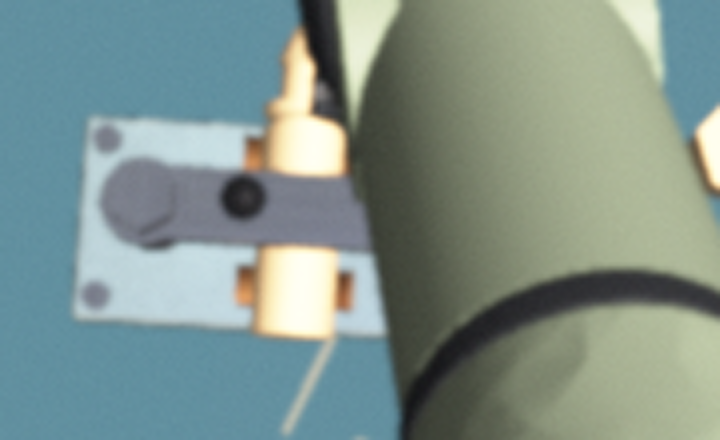

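The arm hides the nut, but the strap is clearly closed. Next I continue the orbit.

Emit:
jog_arm(motion=[[0.25,0.62,0,0,0],[0.0,0.65,0,0,0],[-0.23,0.61,0,0,0],[-0.43,0.49,0,0,0],[-0.57,0.31,0,0,0],[0,0,0,0,0]])

```text
clock: 6.4
position: [0.5846, -0.136, 0.1287]
tool_rot: [3.141, 0.001, -0.047]
force: [0.2, -0.7, 0.0]
grip_width: 0.0003
finger_force: 0.0
```

Run:
```python
from h import *
f,s=save('side','s2.png',(180,100,360,260),3)
print(s['force'],s['position'])
```

```text
[ 0.229171   -0.66918585  0.00795887] [ 0.5846259  -0.13595961  0.12871548]
```

View pics/s2.png

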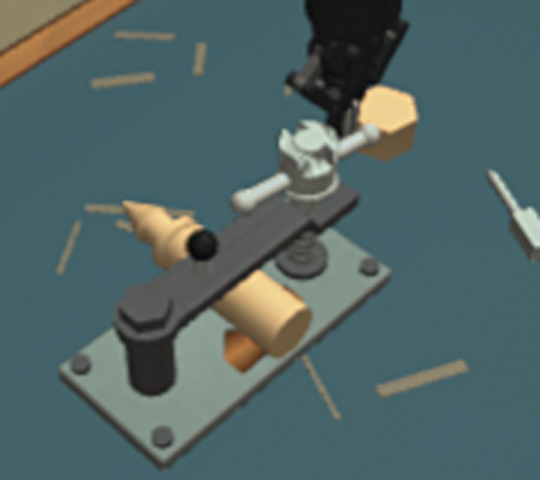

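The side view shows the finger pushing the arm, which is now near -y (balls at (378,132) and (243,200) in the crop). The nut is turning as planned.

Emit:
jog_arm(motion=[[-0.65,0.1,0.01,0,0],[-0.64,-0.13,0.01,0,0],[-0.56,-0.34,0.01,0,0],[-0.4,-0.51,0.01,0,0],[-0.2,-0.62,0.02,0,0],[0.03,-0.65,0.02,0,0],[0.25,-0.6,0.02,0,0],[0.44,-0.48,0.02,0,0],[0.58,-0.3,0.02,0,0],[0,0,0,0,0]])

```text
clock: 7.45
position: [0.5585, -0.0258, 0.1243]
tool_rot: [-3.141, -0.001, -0.044]
force: [0.1, 0.1, 0.5]
grip_width: 0.0
finger_force: 0.0
```

Emit:
jog_arm(motion=[[0.67,-0.11,0.02,0,0],[0.65,0.13,0.02,0,0],[0.56,0.35,0.02,0,0],[0.4,0.52,0.02,0,0],[0.2,0.63,0.02,0,0],[-0.03,0.65,0.02,0,0],[-0.25,0.6,0.02,0,0],[-0.45,0.48,0.02,0,0],[-0.59,0.29,0.02,0,0],[0,0,0,0,0]])

```text
clock: 8.45
position: [0.5849, -0.1368, 0.1191]
tool_rot: [3.141, 0.001, -0.048]
force: [-0.0, -0.3, 0.5]
grip_width: -0.0002
finger_force: 0.0
```

Emit:
jog_arm(motion=[[-0.65,0.08,0.02,0,0],[-0.64,-0.14,0.02,0,0],[-0.55,-0.35,0.02,0,0],[-0.4,-0.52,0.02,0,0],[-0.18,-0.62,0.02,0,0],[0.05,-0.65,0.02,0,0],[0.27,-0.6,0.02,0,0],[0.2,-0.2,0.01,0,0],[0.1,-0.1,0,0,0],[0,0,0,0,0]])

```text
clock: 9.45
position: [0.5374, -0.0403, 0.1145]
tool_rot: [-3.141, 0.0, -0.046]
force: [0.2, -0.0, 0.2]
grip_width: -0.0
finger_force: 0.0
```

Run:
```python
from h import *
f,s=save('side','s3.png',(230,90,350,190),5)
Rz=R.from_euler('z',-.046).as_matrix()
print(s['force'],s['position'],Rz.T@(s['position']-[.572,-.0815,0]))
```

```text
[ 0.17787026 -0.03351405  0.15469848] [ 0.53741721 -0.04034369  0.11449775] [-0.03643873  0.03952252  0.11449775]
```

View pics/s3.png

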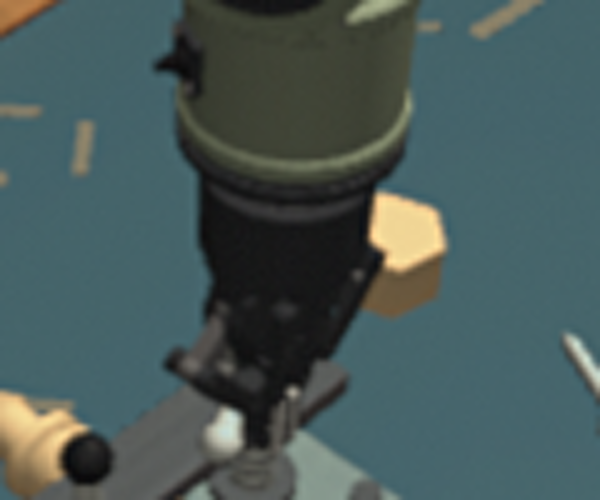

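Emit:
jog_arm(motion=[[0.05,-0.42,0,0,0],[0.15,0,0,0,0],[0.15,0,0,0,0],[0.15,0,0,0,0],[0,0,0,0,0],[-0.8,0,0,0,0],[-0.9,0,0,0,0],[0,0,-0.9,0,0],[0,0,-0.9,0,0],[0,0,-0.9,0,0]])

```text
clock: 10.5
position: [0.5019, -0.0266, 0.1968]
tool_rot: [-3.142, -0.001, -0.047]
force: [-0.0, 0.5, -0.1]
grip_width: -0.0
finger_force: 0.0
```

Run:
```python
from h import *
plan([.4755,-.276,.13],-.477)
```

```text
10 rows
[-0.05, 0.83, 0.22, 0.54]
[-0.01, 0.84, 0.22, 0.54]
[0.02, 0.84, 0.22, 0.54]
[0.06, 0.83, 0.22, 0.54]
[0.09, 0.83, 0.22, 0.54]
[0.13, 0.83, 0.22, 0.54]
[0.17, 0.82, 0.22, 0.54]
[0.2, 0.81, 0.22, 0.54]
[0.24, 0.8, 0.22, 0.54]
[0.27, 0.79, 0.22, 0.54]
```

Emit:
jog_arm(motion=[[-0.2,0.8,0,0.54,1],[-0.18,0.8,0,0.54,1],[-0.15,0.8,0,0.54,1],[-0.12,0.8,0,0.54,1],[-0.08,0.8,0.2,0.54,1],[-0.04,0.8,0.2,0.54,1],[0,0.75,0.2,0.54,1],[0.03,0.7,0.2,0.54,1],[0.06,0.7,0.3,0.54,1],[0.1,0.7,0.3,0.54,1]])

```text
clock: 11.5
position: [0.4312, -0.2486, 0.1536]
tool_rot: [3.141, -0.001, -0.48]
force: [1.5, -0.2, 0.5]
grip_width: 0.0854
finger_force: 0.0
```

Run:
```python
from h import *
f,s=save('top','t3.png',(180,130,360,270),4)
print(s['position'],s['tool_rot'])
save('wrist','w3.png',None,1.0)
save('side','s4.png',(240,110,340,190),6)
```

```text
[ 0.431151   -0.24858488  0.15355003] [ 3.14148764e+00 -1.31221322e-03 -4.80361136e-01]
```

View pics/t3.png

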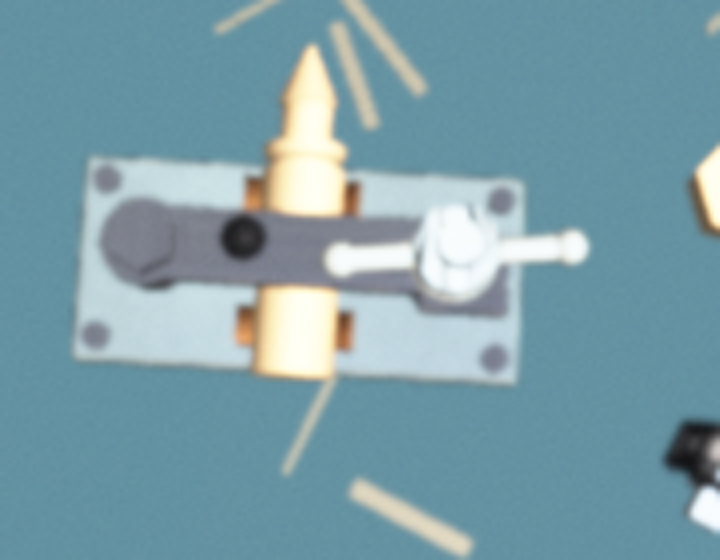

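View pics/w3.png

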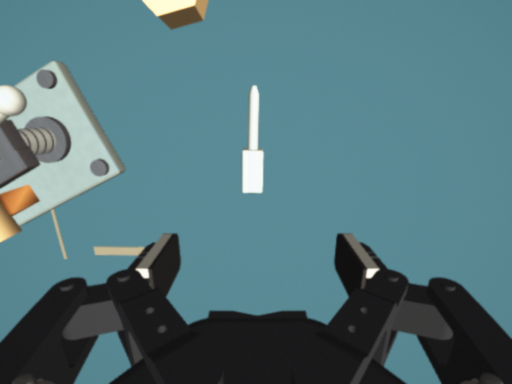

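The top crop shows the strap closed. The arm balls, at (342,260) and (574,247), sit about 0.1 rad off the clamp's line. The wrist view shows the pin grip centred at (253,172) with its nose at (255,86).

Run:
```python
from h import *
np.set_printoptions(precision=4,suppress=True)
f=bot.grab_frame('top');w=bot.grab_frame('wrist');s=bot.observe()
P=lambda u,v,z:px2w(f,(180+u/4,130+v/4),z)
c=[P(*a,.02) for a in [(90,157),(524,182),(517,384),(75,357)]]
for i,j in ((0,1),(3,2)):
  d=c[i]-c[j];print('yaw',np.arctan2(-d[0],d[1]),np.linalg.norm(d))
for i,j in ((0,3),(1,2)):
  d=c[i]-c[j];print('yaw x',np.arctan2(d[1],d[0]),np.linalg.norm(d))
C=np.mean(c,0);d=c[0]+c[3]-c[1]-c[2];yaw=np.arctan2(-d[0],d[1]);print(C,yaw)
b=[P(np.float64(u),v,.107) for u,v in [(107,180),(501,202),(494,358),(95,334)]]
Rz=R.from_euler('z',yaw).as_matrix();print('stud',C+Rz@[0,-.09,0])
a=P(342,260,.1215);b=P(574,247,.1215);m=a-b;print('balls mid',(a+b)/2,np.linalg.norm(m),'arm yaw',np.arctan2(-m[0],m[1]))
B=lambda u,v,z:px2w(w,(u,v),z,s)
k=[B(243,151,.022),B(264,151,.022),B(263,193,.022),B(242,193,.022)];n=B(255,86,.011)
G=np.mean(k,0);print('pin',*k,G,np.linalg.norm(k[0]-k[1]),np.linalg.norm(k[1]-k[2]),'nose',n,np.linalg.norm((n-G)[:2]),np.arctan2(*(n-G)[1::-1]))
# cross check from wrist: clamp right corner bolts & ball b
print('clamp corner wrist', B(124,168,.02),'vs',c[2],' ', B(58,62,.02),'vs',c[1])
```

```text
yaw -0.04992155513878068 0.2762792261026334
yaw -0.051477733990591926 0.27689790689289057
yaw x -0.04574229232383302 0.12775447136813167
yaw x -0.040932678899715975 0.12818943697939358
[0.5761 0.0091 0.02  ] -0.050700514790603925
stud [ 0.5715 -0.0808  0.02  ]
balls mid [ 0.5724 -0.082   0.1215] 0.13287687932241532 arm yaw 0.06546479668949118
pin [ 0.467 -0.25   0.022] [ 0.457  -0.2693  0.022 ] [ 0.417  -0.2477  0.022 ] [ 0.4275 -0.2275  0.022 ] [ 0.4421 -0.2486  0.022 ] 0.021774843784796816 0.045477176951238804 nose [ 0.5188 -0.2909  0.011 ] 0.08756426331665088 -0.5039937443187924
clamp corner wrist [ 0.5104 -0.1273  0.02  ] vs [ 0.505  -0.1264  0.02  ]   [ 0.6323 -0.128   0.02  ] vs [ 0.6331 -0.1316  0.02  ]
```

The nut is at about 13.09, so it needs another 0.11 rad (about 7 mm at the ball). I'll go back for that before fetching the pin.

Run:
```python
from h import *
a=plan([.490,-.06,.190],-.046)
a=plan([.5245,-.027,.115],-.046,start=a)
```

```text
7 rows
[-0.16, -0.92, -0.17, -0.77]
[-0.11, -0.93, -0.17, -0.77]
[-0.05, -0.93, -0.17, -0.77]
[0.01, -0.93, -0.17, -0.77]
[0.07, -0.93, -0.17, -0.77]
[0.12, -0.93, -0.17, -0.77]
[0.18, -0.92, -0.17, -0.77]
3 rows
[0.37, -0.38, 0.83, -0.0]
[0.37, -0.38, 0.83, -0.0]
[0.37, -0.38, 0.83, -0.0]
```

Emit:
jog_arm(motion=[[-0.16,-0.92,-0.17,-0.77,0],[-0.11,-0.93,-0.17,-0.77,0],[-0.05,-0.93,-0.17,-0.77,0],[0.01,-0.93,-0.17,-0.77,0],[0.07,-0.93,-0.17,-0.77,0],[0.12,-0.93,-0.17,-0.77,0],[0.18,-0.92,-0.17,-0.77,0],[0,-0.7,0,0,0],[0.37,-0.2,0.8,0,0],[0.37,-0.2,0.8,0,0],[0.2,0,0.8,0,0],[0,0,0,0,0]])

```text
clock: 12.95
position: [0.5187, -0.0273, 0.1153]
tool_rot: [-3.141, 0.003, -0.045]
force: [-0.2, 1.0, 0.5]
grip_width: -0.0003
finger_force: 0.0
```

Run:
```python
from h import *
s=bot.observe();Rz=R.from_euler('z',-.046).as_matrix()
print(s['position'],s['tool_rot'],Rz.T@(s['position']-[.572,-.0815,0]))
```

```text
[ 0.51868455 -0.02725137  0.11534524] [-3.14133260e+00  3.07353938e-03 -4.48826645e-02] [-0.0557536   0.0517396   0.11534524]
```

Emit:
jog_arm(motion=[[0.5,0,0,0,0],[0.4,0,0,0,0],[0.2,0,0,0,0],[0.13,0,0,0,0],[0.13,0,0,0,0],[0,0,0,0,0]])

```text
clock: 13.55
position: [0.5602, -0.0301, 0.1176]
tool_rot: [-3.141, -0.0, -0.047]
force: [-0.7, 0.9, 0.6]
grip_width: 0.0002
finger_force: 0.2
```

Emit:
jog_arm(motion=[[-0.8,0,0,0,0],[-0.8,0,0,0,0],[-0.2,0,-0.9,0,0.5],[0,0.3,-0.9,0,1],[-0.2,0.8,-0.9,0.54,1],[-0.18,0.8,0,0.54,1],[-0.15,0.8,0,0.54,1],[-0.12,0.8,0,0.54,1],[-0.08,0.8,0,0.54,1],[-0.04,0.8,0,0.54,1],[0,0.75,0.2,0.54,1],[0.03,0.7,0.2,0.54,1]])

```text
clock: 14.75
position: [0.4472, -0.2185, 0.1864]
tool_rot: [3.141, -0.001, -0.395]
force: [0.1, -0.1, 0.7]
grip_width: 0.0855
finger_force: 0.0
```

Run:
```python
from h import *
np.set_printoptions(precision=4,suppress=True)
f,s=save('top','t5.png',(180,130,360,270),4)
save('side','s5.png',(230,100,350,200),5)
print(s['position'],s['tool_rot'])
# ball ends numerically: brightness profile along y-rows, left arm cols & right arm cols (full-res px)
g=f['pixels'].min(2).astype(float)
def line(u0,u1,v0=185,v1=205):
    r=[]
    for u in np.arange(u0,u1):
        p=g[v0:v1,int(u)];wt=np.clip(p-150,0,None)
        if wt.sum()>30: r.append([u,(wt*np.arange(v0,v1)).sum()/wt.sum()])
    return np.array(r)
L=line(261,284);Rr=line(305,330)
print(L[:,1],Rr[:,1])
pts=np.vstack([L,Rr]);W=np.array([px2w(f,p,.121) for p in pts])
m=np.polyfit(W[:,1],W[:,0],1);print('arm yaw',-np.arctan(m[0]),'x at y=-.081',np.polyval(m,-.0815))
```

```text
[ 0.4472 -0.2185  0.1864] [ 3.1415 -0.0009 -0.3951]
[197.4528 193.3919 192.3231 192.1683 191.8753 191.6615 191.5492 191.7286
 191.8242 191.9382 191.8929 191.9572 191.9621 191.9259 191.9259 192.0137
 192.1031 192.1623 192.2337 192.2393 192.1713 191.8915 191.7443] [191.6716 191.8411 193.1484 193.8045 193.2577 193.0879 194.2651 194.309
 194.3125 194.3105 194.3811 194.5347 194.6024 194.6639 194.7275 194.9221
 195.0556 195.0863 195.0722 195.0789 195.0223 194.9682]
arm yaw -0.0341408401282827 x at y=-.081 0.5727204819867046
```

View pics/t5.png

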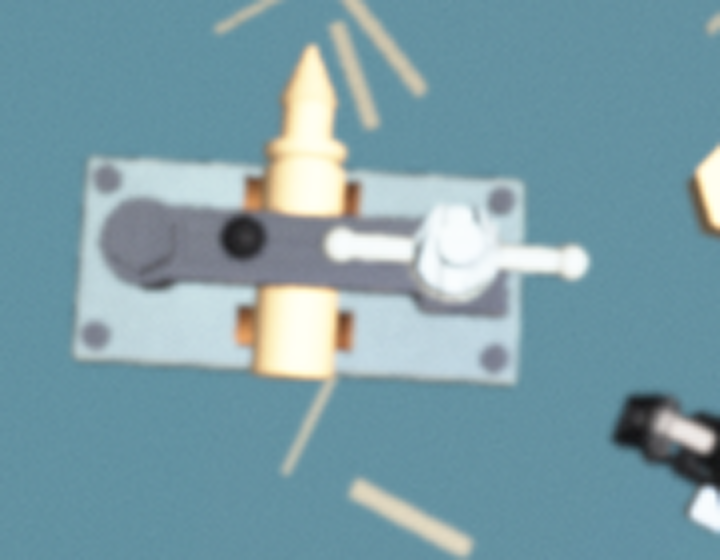

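The balls, about (342,246) and (574,261), are now parallel to the base edges, so the nut is at about 13.2. Next is the pin.

Run:
```python
from h import *
a=cv2.imread('pics/t5.png');f=bot.grab_frame('top')
hsv=cv2.cvtColor(f['pixels'],cv2.COLOR_RGB2HSV)
m=((hsv[:,:,2]>215)&(hsv[:,:,1]<60)).astype(np.uint8)
for (u0,u1) in ((261,270),(318,328)):
    v,u=np.nonzero(m[180:206,u0:u1]);w=f['pixels'].min(2)[180:206,u0:u1][v,u]-150.
    uv=((u*w).sum()/w.sum()+u0,(v*w).sum()/w.sum()+180);P=px2w(f,uv,.123);print(len(u),uv,P)
    if u0==261:A=P
print('yaw',np.arctan2(-(A-P)[0],(A-P)[1]))
a=plan([.440,-.254,.05],-.49)
a=plan([.440,-.254,.0],-.49,start=a)
```

```text
74 (np.float64(264.89204152249135), np.float64(191.59584775086506)) [ 0.57563871 -0.01428081  0.123     ]
51 (np.float64(321.88701754385966), np.float64(194.9885380116959)) [ 0.56899281 -0.1443423   0.123     ]
yaw -0.051053722328811446
6 rows
[0.04, 0.2, 0.76, 0.2]
[0.04, 0.2, 0.76, 0.2]
[0.05, 0.2, 0.76, 0.2]
[0.05, 0.2, 0.76, 0.2]
[0.05, 0.19, 0.76, 0.2]
[0.06, 0.19, 0.76, 0.2]
2 rows
[0.0, 0.0, 0.83, -0.0]
[0.0, 0.0, 0.83, -0.0]
```

Emit:
jog_arm(motion=[[0.04,0.2,0.76,0.2,1],[0.04,0.2,0.76,0.2,1],[0.05,0.2,0.76,0.2,1],[0.05,0.2,0.76,0.2,1],[0.05,0.19,0.76,0.2,1],[0.06,0.19,0.76,0.2,1],[0,0,0.8,0,1],[0,0,0.7,0,1],[0,0,0.1,0,1],[0,0,0,0,1]])

```text
clock: 15.9
position: [0.4407, -0.2525, 0.0015]
tool_rot: [-3.141, 0.001, -0.488]
force: [0.5, -0.2, 1.0]
grip_width: 0.0853
finger_force: 0.0
```

Emit:
jog_arm(motion=[[0,0,0,0,0],[0,0,0,0,0],[0,0,0,0,0],[0,0,0,0,0],[0,0,0,0,0],[0,0,0,0,0]], newtons=60)

```text
clock: 16.5
position: [0.4409, -0.2531, 0.0021]
tool_rot: [-3.142, -0.001, -0.488]
force: [-2.2, 0.9, 12.3]
grip_width: 0.0207
finger_force: 59.1
```

Run:
```python
from h import *
s=bot.observe();p=np.array(s['position'])
a=plan([p[0],p[1],.145],-.488,n=5)
a=plan([.440,-.0752,.145],-.0485,start=a)
```

```text
5 rows
[0.0, 0.0, -0.95, -0.0]
[0.0, 0.0, -0.95, -0.0]
[0.0, 0.0, -0.95, -0.0]
[0.0, 0.0, -0.95, -0.0]
[0.0, 0.0, -0.95, -0.0]
7 rows
[-0.4, -0.75, -0.0, -0.78]
[-0.35, -0.77, -0.0, -0.78]
[-0.3, -0.79, -0.0, -0.78]
[-0.25, -0.81, -0.0, -0.78]
[-0.2, -0.82, -0.0, -0.78]
[-0.15, -0.83, -0.0, -0.78]
[-0.1, -0.84, -0.0, -0.78]
```

Emit:
jog_arm(motion=[[0,0,-0.95,0,0],[0,0,-0.95,0,0],[0,0,-0.95,0,0],[0,0,-0.95,0,0],[0,0,-0.95,0,0],[-0.4,-0.75,0,-0.78,0],[-0.35,-0.77,0,-0.78,0],[-0.3,-0.79,0,-0.78,0],[-0.25,-0.81,0,-0.78,0],[-0.2,-0.82,0,-0.78,0],[-0.15,-0.83,0,-0.78,0],[-0.1,-0.84,0,-0.78,0]])

```text
clock: 17.7
position: [0.4402, -0.0745, 0.1441]
tool_rot: [3.142, 0.0, -0.049]
force: [1.4, 0.3, -1.9]
grip_width: 0.0209
finger_force: 59.9
```

Run:
```python
from h import *
s=bot.observe();print(s['position'],s['tool_rot'],s['grip_width'],s['finger_force'])
a=plan([.4462,-.0752,.133],-.0485)
```

```text
[ 0.44024469 -0.07446065  0.14405693] [ 3.14152668e+00  1.04717181e-04 -4.94043122e-02] 0.02085088437376817 59.91539239883423
1 rows
[0.2, 0.01, 0.37, -0.01]
```

Emit:
jog_arm(motion=[[0.2,0.0,0.37,0,0],[0,0,0,0,0]])

```text
clock: 17.9
position: [0.4465, -0.0754, 0.1321]
tool_rot: [-3.142, 0.001, -0.051]
force: [0.1, -1.0, -1.3]
grip_width: 0.0207
finger_force: 59.9
```

Run:
```python
from h import *
s=bot.observe();print(s['position'],s['tool_rot'])
w=bot.grab_frame('wrist');g=bot.grab_frame('side');t=bot.grab_frame('top')
p=np.array(s['position']);y=s['tool_rot'][2];u=np.array([np.cos(y),np.sin(y),0])
pts=[p+[0,0,.009]+u*.023,p+[0,0,.009]+u*.087,np.array([.572,-.0813,.168])]
def crop(f,c,hw,hh,k):
    im=f['pixels'][:,:,::-1].copy();cx,cy=map(int,c);x0=max(0,cx-hw);y0=max(0,cy-hh)
    o=cv2.resize(im[y0:cy+hh,x0:cx+hw],None,fx=k,fy=k,interpolation=cv2.INTER_CUBIC)
    for q in pts:
        z=w2px(f,q,s);print(z)
        cv2.circle(o,(int((z[0]-x0+.5)*k),int((z[1]-y0+.5)*k)),2,(0,0,255),-1)
    return o,(x0,y0)
a,o1=crop(w,(256,150),100,140,2);b,o2=crop(g,w2px(g,pts[1]),50,70,4);print(o1,o2,a.shape,b.shape)
h=min(a.shape[0],b.shape[0]);cv2.imwrite('pics/ins.png',np.hstack([a[:h],b[:h]])[:600,:800])
cv2.imwrite('pics/w_full.png',w['pixels'][:,:,::-1])
```

```text
[ 0.44650229 -0.07543502  0.13213078] [-3.14151861e+00  9.74864291e-04 -5.11689138e-02]
[256.48412177 204.61857741]
[256.30615855  76.26965942]
[254.41805309 -49.97404356]
[316.00743276 175.70761535]
[295.5667901  161.74801687]
[284.19877503 145.84452221]
(156, 10) (245, 91) (560, 400, 3) (560, 400, 3)
```

View pics/ins.png

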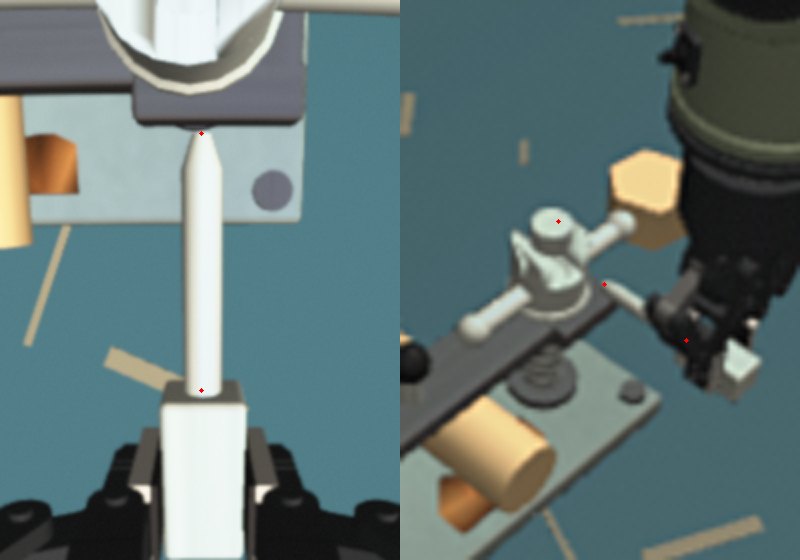

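The last view puts the pin's axis at x≈201 in the crop, level and straight, with its nose where predicted. The hub centre looks slightly to the left, at about 192, so I'll measure it numerically.

Run:
```python
from h import *
im=cv2.imread('pics/w_full.png');g=im.min(2)
for r in (11,14,18,22,26,30,34,38,42): print(r,' '.join(str(v) for v in g[r,200:304:2]))
print('full 26',g[26,228:276])
print('pin rows',[ (r,np.nonzero(g[r,230:285]>170)[0][[0,-1]]+230) for r in (100,120,150,180)])
```

```text
11 127 126 180 232 237 236 236 238 237 239 239 231 218 202 180 154 154 199 236 236 236 237 235 233 232 234 237 239 238 238 236 235 200 219 226 229 231 230 229 235 237 237 239 231 203 174 139 152 137 147 148 149
14 100 97 117 180 228 236 236 237 238 239 239 232 218 202 180 155 159 220 237 237 237 236 236 233 232 234 238 240 238 238 237 236 207 223 229 232 233 233 231 237 239 233 211 180 152 129 137 127 103 94 96 96
18 112 112 113 139 127 200 236 238 238 239 239 231 217 203 181 156 161 222 238 239 240 238 236 240 239 239 240 241 240 241 239 237 212 228 233 234 236 236 235 231 204 160 136 127 125 130 194 238 205 112 109 110
22 109 109 110 119 146 112 198 238 239 239 239 232 219 201 183 156 164 225 238 239 239 238 237 240 239 240 241 241 240 241 239 237 214 231 236 237 238 227 187 143 122 121 122 124 128 160 234 224 123 108 110 111
26 113 113 112 114 137 152 93 167 238 239 239 236 225 204 182 157 168 226 238 239 239 238 237 240 240 240 242 241 240 241 239 237 229 235 236 223 185 135 114 117 119 119 122 128 143 224 234 142 108 109 109 110
30 111 110 112 112 114 145 158 119 88 161 227 240 
[... 388 characters left out ...]
13 113 112 119 147 166 135 71 61 62 67 122 212 227 236 238 239 238 237 240 240 240 242 242 240 241 239 234 167 88 91 102 110 112 118 122 151 222 230 197 121 105 105 107 107 109 110 112
42 115 115 116 115 114 117 115 115 116 137 164 166 132 82 64 60 62 62 65 65 69 81 106 130 155 163 145 129 107 94 91 94 96 100 104 111 114 119 155 203 230 216 144 109 109 108 107 108 109 109 109 112
full 26 [182 170 157 149 168 201 226 236 238 239 239 240 239 239 238 236 237 239
 240 240 240 239 240 241 242 242 241 241 240 240 241 241 239 239 237 234
 229 230 235 237 236 232 223 205 185 160 135 119]
pin rows [(100, array([230, 279])), (120, array([251, 266])), (150, array([251, 266])), (180, array([251, 266]))]
```

Run:
```python
from h import *
np.set_printoptions(precision=1,suppress=True)
w=bot.grab_frame('wrist');s=bot.observe();p=np.array(s['position'])
Rz=R.from_euler('z',-.0495).as_matrix();S=np.array([.572,-.0813,0])
q=lambda x,y,z:w2px(w,S+Rz@[x,y,z],s)
T=np.eye(4);T[:3,:3]=R.from_euler('xyz',s["tool_rot"]).as_matrix();T[:3,3]=p
print('cam',(T@np.array(w['mount']))[:3,3]*1000)
for z in (.105,.115,.128,.135,.151):
  print(z,'edge slot',q(-.0229,.007,z),q(-.0229,-.007,z),'hub front',q(-.024,0,z),'hub sides r24',q(-.012,.0208,z),q(-.012,-.0208,z),'stud',q(-.0,.013,z),q(0,-.013,z))
print('pin',[w2px(w,p+[.05,y-.0026,.0092],s) for y in (-.005,0,.005)])
print('base corner -x-y',q(-.065,-.05,.02),' strap end corner -x-y', q(-.022,-.033,.105),'arms lower', q(-.007,.04,.121),q(-.007,-.04,.121))
```

```text
cam [516.  -80.3 275.6]
0.105 edge slot [241.6  56.6] [265.2  56.4] hub front [253.4  58.5] hub sides r24 [217.7  37. ] [288.8  36.6] stud [230.5  14.5] [275.6  14.2]
0.115 edge slot [240.6  52.9] [265.7  52.7] hub front [253.2  54.9] hub sides r24 [215.1  32. ] [290.9  31.6] stud [228.8   7.9] [276.9   7.6]
0.128 edge slot [239.1  47.3] [266.5  47.1] hub front [252.8  49.5] hub sides r24 [211.3  24.4] [294.1  23.9] stud [226.1  -2. ] [278.8  -2.3]
0.135 edge slot [238.2  43.8] [267.1  43.6] hub front [252.6  46.1] hub sides r24 [208.9  19.7] [296.1  19.2] stud [224.5  -8.2] [280.   -8.5]
0.151 edge slot [235.7  34.4] [268.5  34.2] hub front [252.1  37. ] hub sides r24 [202.3   7. ] [301.5   6.4] stud [220.  -24.9] [283.3 -25.3]
pin [array([266.2, 153.6]), array([256.3, 154.1]), array([246.4, 154.6])]
base corner -x-y [307.8 123.5]  strap end corner -x-y [308.9  54.9] arms lower [176.8  19.3] [328.9  18.4]
```

Projecting the model against the edges puts the slot about 1.8 mm to the +y side of the pin's line. I'll correct by that amount, raise 1 mm, and insert in stages.

Emit:
jog_arm(motion=[[0,-0.06,-0.04,0,0],[0.3,0,0,0,0],[0.25,0,0,0,0],[0.2,0,0,0,0],[0.2,0,0,0,0],[0.2,0,0,0,0],[0,0,0,0,0]])

```text
clock: 18.8
position: [0.4818, -0.0757, 0.134]
tool_rot: [-3.141, -0.0, -0.052]
force: [0.8, 0.9, -2.9]
grip_width: 0.0206
finger_force: 60.0
```

Emit:
jog_arm(motion=[[0.3,0,0,0,0],[0.3,0,0,0,0],[0.3,0,0,0,0],[0.25,0,0,0,0],[0,0,0,0,0]])

```text
clock: 19.3
position: [0.5166, -0.0774, 0.134]
tool_rot: [-3.141, -0.0, -0.052]
force: [0.8, -0.0, -1.9]
grip_width: 0.0209
finger_force: 60.0
```

Emit:
jog_arm(motion=[[0.1,0,0,0,0],[0.1,0,0,0,0],[0.05,0,0,0,0],[0,0,0,0,0]])

```text
clock: 19.7
position: [0.5232, -0.0778, 0.1341]
tool_rot: [-3.142, -0.0, -0.052]
force: [1.3, 1.5, -2.0]
grip_width: 0.0207
finger_force: 59.9
```

Emit:
jog_arm(motion=[[0.07,0,0,0,0],[0.07,0,0,0,0],[0,0,0,0,0]])

```text
clock: 20.0
position: [0.5273, -0.0781, 0.1341]
tool_rot: [-3.142, 0.0, -0.052]
force: [-1.6, 1.2, -0.9]
grip_width: 0.0206
finger_force: 60.1
```

Emit:
jog_arm(motion=[[0.05,0,0,0,0],[0.05,0,0,0,0],[0,0,0,0,0]])

```text
clock: 20.3
position: [0.5277, -0.0781, 0.1337]
tool_rot: [3.141, 0.005, -0.052]
force: [-16.7, 3.0, 8.8]
grip_width: 0.0206
finger_force: 61.6
```

Emit:
jog_arm(motion=[[-0.06,0,0,0,0],[0,0,0.05,0,0],[0,0,0,0,0.4],[0,0,0,0,0.5],[0,0,0,0,0.6],[0,0,0,0,0.6]])

```text
clock: 20.9
position: [0.5286, -0.0782, 0.1327]
tool_rot: [3.142, -0.0, -0.052]
force: [0.8, -0.1, -1.1]
grip_width: 0.0516
finger_force: 0.0
```

Run:
```python
from h import *
np.set_printoptions(precision=4,suppress=True)
s=bot.observe();w=bot.grab_frame('wrist');cv2.imwrite('pics/w_rel.png',w['pixels'][:,:,::-1]);g=w['pixels'].min(2)
print(s['position'],s['grip_width'],s['force'])
p=np.array(s['position']);print('grip pred px',[w2px(w,p+[x,0,.021],s) for x in (-.023,.0,.023)])
for r in range(170,384,8): print(r,' '.join(str(v) for v in g[r,216:300:4]))
```

```text
[ 0.5286 -0.0782  0.1327] 0.05159724045497516 [ 0.8019 -0.0798 -1.0518]
grip pred px [array([258.7794, 291.6438]), array([256.5259, 254.289 ]), array([254.0308, 212.7193])]
170 197 229 226 234 234 234 234 233 234 234 233 233 233 233 233 233 231 188 197 228 222
178 225 231 208 232 232 231 231 231 231 231 230 231 230 231 230 230 226 206 212 218 224
186 231 231 223 231 233 233 232 232 232 232 232 231 232 231 231 231 212 222 225 228 224
194 231 232 232 235 223 231 231 231 231 231 230 231 230 230 226 216 227 232 232 173 100
202 152 177 232 234 209 162 166 177 174 216 231 231 203 222 228 229 212 143 145 144 150
210 75 75 75 73 107 150 83 81 96 197 229 230 185 226 139 110 74 75 75 74 75
218 75 74 74 74 75 88 147 148 149 154 157 163 165 167 170 172 74 75 75 75 75
226 75 75 74 75 76 124 231 234 231 229 231 231 232 231 229 229 75 74 75 74 74
234 74 75 75 74 74 104 229 234 231 228 230 230 232 231 229 227 75 75 73 74 74
242 75 75 74 75 74 87 225 234 231 228 230 231 231 231 229 226 75 75 75 74 74
250 79 75 75 73 74 81 218 234 232 229 230 231 231 231 228 220 74 74 74 75 74
258 127 128 126 127 117 
[... 395 characters left out ...]
 74 74 74 73 74 74 73 75 74 73
306 74 73 73 74 74 74 74 74 75 74 75 74 74 74 74 74 74 74 73 73 72
314 16 16 16 17 17 18 19 20 33 55 66 65 42 24 18 17 17 17 17 16 17
322 16 15 16 17 16 16 15 15 15 15 16 18 16 14 18 17 17 17 17 18 15
330 15 16 16 17 16 17 17 17 15 18 17 15 15 15 18 16 17 15 17 16 14
338 15 17 17 15 16 17 18 16 15 16 17 15 18 17 17 16 15 15 17 18 16
346 16 17 17 16 16 15 17 16 17 16 16 17 16 17 15 17 14 19 16 17 17
354 17 17 17 16 18 17 15 16 18 16 17 18 17 16 17 16 17 16 16 17 19
362 17 17 16 16 16 17 17 18 16 16 16 17 18 16 17 17 15 17 18 18 17
370 18 16 18 16 16 16 16 17 18 18 16 17 17 17 17 15 15 16 16 16 16
378 18 24 19 16 15 17 16 17 17 17 17 16 17 18 17 17 17 18 17 14 15
```

Run:
```python
from h import *
np.set_printoptions(precision=4,suppress=True)
s=bot.observe();w=bot.grab_frame('wrist');g=w['pixels'].min(2).astype(int)
print('col258',list(g[192:230,246]),'\n',list(g[280:292,258]))
for z in (.149,.152): print(z,px2w(w,(258,221.5),z,s),px2w(w,(258,286),z,s))
print('expected shoulder x',.572-.024)
```

```text
col258 [np.int64(231), np.int64(231), np.int64(231), np.int64(231), np.int64(232), np.int64(234), np.int64(235), np.int64(235), np.int64(233), np.int64(226), np.int64(185), np.int64(113), np.int64(80), np.int64(79), np.int64(79), np.int64(79), np.int64(78), np.int64(79), np.int64(80), np.int64(79), np.int64(83), np.int64(82), np.int64(83), np.int64(83), np.int64(87), np.int64(108), np.int64(151), np.int64(191), np.int64(216), np.int64(228), np.int64(232), np.int64(233), np.int64(233), np.int64(233), np.int64(233), np.int64(233), np.int64(233), np.int64(233)] 
 [np.int64(229), np.int64(229), np.int64(229), np.int64(228), np.int64(226), np.int64(209), np.int64(147), np.int64(90), np.int64(75), np.int64(74), np.int64(75), np.int64(74)]
0.149 [ 0.5448 -0.0799  0.149 ] [ 0.5058 -0.0779  0.149 ]
0.152 [ 0.5461 -0.0799  0.152 ] [ 0.508 -0.078  0.152]
expected shoulder x 0.5479999999999999
```

Run:
```python
from h import *
a=cv2.imread('pics/w_full.png').min(2).astype(int)
print('level col258',[int(v) for v in a[196:216,250]],[int(v) for v in a[276:312,258]])
b=cv2.imread('pics/w_rel.png').min(2).astype(int)
print('widths level',[(r,np.nonzero(a[r,225:290]>150)[0][[0,-1]]+225) for r in (216,250,280)])
print('widths now',[(r,np.nonzero(b[r,225:290]>150)[0][[0,-1]]+225) for r in (226,250,280)])
```

```text
level col258 [163, 163, 162, 164, 163, 163, 162, 162, 162, 160, 147, 119, 89, 80, 88, 120, 170, 206, 227, 234] [237, 237, 237, 237, 237, 237, 237, 237, 237, 237, 237, 235, 221, 162, 100, 81, 81, 81, 82, 80, 80, 81, 80, 81, 82, 81, 82, 81, 81, 80, 80, 80, 80, 80, 81, 81]
widths level [(216, array([236, 278])), (250, array([238, 277])), (280, array([239, 277]))]
widths now [(226, array([237, 277])), (250, array([239, 277])), (280, array([240, 276]))]
```

Run:
```python
from h import *
from scipy.optimize import least_squares as ls
s=bot.observe();w=bot.grab_frame('wrist');p=np.array(s['position'])
# rows of grip's top front/rear edges, in tool coordinates (x ahead, h above TCP)
row=lambda x,h:w2px(w,p+[x,0,h],s)[1]
def rows(x0,h0,th): # x0,h0 shoulder on axis; th rear-down
    u=np.array([np.cos(th),np.sin(th)]);n=np.array([-u[1],u[0]]);c=np.array([x0,h0])
    return [row(*(c+.011*n)),row(*(c-.046*u+.011*n))]
lev=ls(lambda v:np.subtract(rows(v[0],v[1],0),[212,289.3]),[.023,.009]).x;print('level: shoulder',lev)
for h in (-.002,0,.002):   # height of shoulder axis relative to the level fit; TCP now 1 mm lower too
    f=ls(lambda v:np.subtract(rows(v[0],lev[1]+h+.0014,v[1]),[218.5,286]),[.02,.1]).x;print(h,f)
print(p)
```

```text
level: shoulder [0.02220934 0.00692537]
-0.002 [0.02000867 0.14751827]
0 [0.02099046 0.16328146]
0.002 [0.02196812 0.17878815]
[ 0.5285195  -0.07822607  0.13265745]
```

The wrist image suggests the released pin sags by about 0.15 rad, which is close to the limit. I'll back straight off and measure it better.

Emit:
jog_arm(motion=[[0,0,0,0,0.8],[0,0,-0.5,0,0.8],[0,0,-0.9,0,0.8],[0,0,-0.9,0,0.8],[-0.5,0,0,0,0.8],[0,0,0,0,0.8]])

```text
clock: 21.65
position: [0.5126, -0.0776, 0.2022]
tool_rot: [3.141, -0.001, -0.052]
force: [-0.3, -0.8, 0.0]
grip_width: 0.0683
finger_force: 0.0
```

```bash
cat > m.py <<'E'
from h import *
s=bot.observe();w=bot.grab_frame('wrist');cv2.imwrite('pics/w_%d.png'%(s['clock']*100),w['pixels'][:,:,::-1])
np.savez('pics/w_%d.npz'%(s['clock']*100),im=w['pixels'],pos=s['position'],rot=s['tool_rot'])
p=np.array(s['position']);g=w['pixels'].min(2).astype(int)
S=np.array([.5495,-.0796,0])
for nm,d in (('front',0),('rear',-.046)):
  for z in (.152,.146): print(nm,z,w2px(w,S+[d,-d*.05,z],s))
c=int(w2px(w,S+[-.02,.001,.152],s)[0])
a=int(w2px(w,S+[.02,0,.152],s)[1]);b=int(w2px(w,S+[-.07,0,.142],s)[1])
print(p,'col',c,'rows from',max(a,0),[int(v) for v in g[max(a,0):b,c]])
print('col-7',[int(v) for v in g[max(a,0):b,c-7]])
E
python3 m.py
```

```text
front 0.152 [256.67009965 159.94367762]
front 0.146 [256.66950565 158.60934256]
rear 0.152 [256.86717424 218.26488134]
rear 0.146 [256.86122918 215.43314036]
[ 0.51257915 -0.07755504  0.20222721] col 256 rows from 132 [241, 241, 240, 238, 237, 238, 238, 237, 237, 238, 240, 241, 238, 232, 223, 232, 235, 235, 236, 236, 235, 235, 235, 236, 236, 235, 235, 232, 213, 160, 135, 180, 225, 237, 237, 238, 237, 237, 238, 237, 237, 237, 237, 237, 237, 237, 238, 237, 237, 238, 237, 237, 237, 237, 237, 237, 237, 237, 237, 237, 237, 237, 236, 236, 237, 236, 236, 236, 236, 237, 237, 236, 236, 236, 236, 236, 236, 236, 236, 236, 236, 236, 235, 228, 187, 115, 83, 80, 81, 79, 80, 80, 80, 81, 81, 80, 82, 94, 132, 136, 137, 137, 137, 138, 138, 139, 136]
col-7 [241, 241, 240, 239, 238, 238, 238, 238, 238, 239, 240, 241, 238, 229, 214, 224, 228, 227, 227, 227, 227, 226, 214, 174, 119, 91, 88, 87, 89, 92, 116, 171, 221, 236, 240, 240, 240, 240, 240, 240, 240, 240, 240, 240, 240, 240, 241, 240, 240, 240, 240, 240, 240, 240, 241, 240, 241, 241, 241, 241, 241, 241, 241, 241, 241, 241, 241, 241, 241, 241, 241, 241, 241, 241, 241, 241, 240, 241, 241, 241, 241, 241, 240, 233, 197, 122, 83, 80, 79, 81, 80, 81, 79, 80, 91, 129, 136, 137, 138, 137, 137, 138, 137, 136, 123, 90, 82]
```

Emit:
jog_arm(motion=[[-0.9,0,0,0,0.8],[-0.9,0,0.3,0,0.8],[-0.5,0,0.9,0,0.8],[0,0,0.9,0,0.8],[0,0,0,0,0.8]])

```text
clock: 22.2
position: [0.4432, -0.0736, 0.1362]
tool_rot: [-3.141, 0.005, -0.052]
force: [0.8, -0.1, 0.9]
grip_width: 0.0682
finger_force: 0.0
```

```bash
python3 m.py
```

```text
front 0.152 [257.31325191  26.4579876 ]
front 0.146 [257.2898603   30.56458191]
rear 0.152 [257.52166246 134.43407953]
rear 0.146 [257.49086669 133.45518422]
[ 0.44316023 -0.07363642  0.13619856] col 257 rows from 0 [237, 236, 237, 237, 237, 236, 237, 237, 237, 237, 237, 237, 237, 237, 237, 237, 237, 237, 237, 237, 237, 237, 237, 237, 237, 237, 237, 237, 237, 238, 237, 237, 237, 237, 230, 210, 220, 232, 237, 238, 238, 238, 238, 238, 238, 238, 238, 238, 238, 239, 239, 238, 238, 238, 238, 238, 238, 238, 238, 239, 238, 237, 238, 238, 238, 238, 238, 238, 238, 238, 239, 238, 239, 239, 238, 239, 238, 239, 238, 238, 238, 238, 238, 239, 239, 238, 238, 238, 238, 239, 238, 238, 238, 238, 238, 238, 238, 238, 238, 238, 238, 238, 238, 238, 238, 238, 238, 239, 239, 238, 238, 238, 238, 238, 239, 238, 238, 238, 238, 238, 238, 239, 238, 239, 238, 238, 238, 238, 238, 238, 238, 238, 237, 237, 234, 223, 189, 120, 82, 82, 81, 83, 83, 83, 82, 83, 82, 83, 83, 82, 82, 83, 82, 83, 82, 84, 82, 80, 83, 81, 83, 82, 82, 82, 82, 83, 83, 82, 81, 81, 83, 82, 82, 84, 82, 82, 83, 83]
col-7 [188, 188, 188, 188, 188, 187, 187, 187, 187, 186, 185, 185, 187, 185, 186, 185, 184, 185, 185, 185, 183, 184, 184, 183, 183, 183, 183, 183, 184, 182, 182, 182, 181, 182, 175, 170, 209, 229, 235, 236, 236, 236, 237, 236, 237, 237, 236, 237, 237, 236, 237, 236, 236, 237, 237, 237, 237, 237, 237, 236, 237, 237, 237, 237, 237, 237, 237, 237, 237, 237, 237, 237, 237, 237, 237, 238, 237, 237, 238, 238, 238, 238, 238, 237, 238, 238, 238, 238, 237, 238, 238, 238, 238, 237, 238, 238, 238, 238, 238, 238, 238, 238, 238, 238, 238, 238, 238, 238, 238, 238, 238, 238, 238, 238, 238, 238, 238, 238, 238, 239, 238, 238, 239, 239, 238, 239, 239, 239, 239, 239, 238, 239, 239, 238, 235, 225, 190, 120, 82, 82, 82, 82, 83, 82, 83, 82, 81, 82, 82, 82, 83, 83, 83, 83, 82, 82, 83, 82, 82, 82, 82, 81, 82, 82, 82, 83, 81, 81, 82, 83, 83, 83, 82, 82, 82, 83, 82, 82]
```

Run:
```python
from h import *
from scipy.optimize import least_squares as ls
w=bot.grab_frame('wrist')
V=[((.4465,-.0754,.1321),(3.1415,.001,-.0512),212,289.3,1),
   ((.5286,-.0782,.1327),(3.1415,0,-.052),218.5,286,0),((.51258,-.07756,.2022),(3.141,-.001,-.052),163.2,216.7,0),((.44316,-.07364,.1362),(-3.141,.005,-.052),35.7,136.4,0)]
def pred(v,x0,z0,th,e):
    s={'position':v[0],'tool_rot':v[1]};p=np.array(v[0]);yaw=-.051
    u=np.array([np.cos(th),np.sin(th)]);n=np.array([-u[1],u[0]]);o=[]
    for a in (-e,-.046+e):
        q=np.array([x0,z0])+a*u+.011*n
        o.append(w2px(w,[q[0],p[1]+yaw*(q[0]-p[0]),q[1]],s)[1])
    return o
def res(v,full=False):
    xl,x0,z0,th,e,dz=v;r=[]
    for q in V:
        a=pred(q,q[0][0]+xl,q[0][2]+.009+dz,0,e) if q[4] else pred(q,x0,z0+dz,th,e)
        r+=[a[0]-q[2],a[1]-q[3]]
    return np.r_[r,[] if full else [e/.001,dz/.003]]
f=ls(res,[.022,.549,.139,.1,0,0],x_scale=[.01,.01,.01,.1,.001,.001]);print('xl,x0,z0,th,e,dz',f.x.round(4),res(f.x,True).round(1))
J=np.linalg.inv(f.jac.T@f.jac);print('sd th',np.sqrt(J[3,3]))
```

```text
xl,x0,z0,th,e,dz [ 2.340e-02  5.484e-01  1.383e-01  1.233e-01  4.000e-04 -1.000e-04] [-0.   0.  -0.   0.1 -0.  -0.4 -0.1  0.2]
sd th 0.03263149229703053
```

Run:
```python
from h import *
import glob
d=np.load(sorted(glob.glob('pics/w_*.npz'))[-1]);g=d['im'].min(2).astype(int)
w=bot.grab_frame('wrist');s={'position':d['pos'],'tool_rot':d['rot']}
P=[]
for r,z in ((45,.149),(70,.1475),(95,.146),(120,.1445)):
    c=np.nonzero(g[r,215:300]>160)[0]+215;l,h=c[0],c[-1]
    m=np.array([px2w(w,(l,r),z,s),px2w(w,(h,r),z,s)]);P.append(m.mean(0));print(r,l,h,np.linalg.norm(m[0]-m[1]),P[-1])
k=P[1]-P[3];print('yaw',np.arctan2(k[1],k[0]))
s=bot.observe();print(s['clock'],s['force'],s['finger_force'])
```

```text
45 234 281 0.02097477806371284 [ 0.54278028 -0.07933952  0.149     ]
70 215 299 0.03870107993537008 [ 0.53254065 -0.07858187  0.1475    ]
95 215 284 0.03282150250880579 [ 0.5217699  -0.07443874  0.146     ]
120 238 280 0.0206490506176213 [ 0.50987459 -0.07837957  0.1445    ]
yaw -0.008925153385004058
22.35 [-0.61385437 -0.11699391 -0.11268739] 0.0
```

```bash
python3 -c "
from h import *
print(bot.job_done())"
```

```text
the job is handed in; nothing more can be done
None
```

I handed the job in at about 22 s: the strap is closed, the nut is at about 13.2 rad, and the pin is fully home and released. No verdict came back; the closest margin is the pin's droop, which I measured at about 0.12 rad against the 0.15 limit.

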